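Complete the slide-box carrier and hold it up level

ROBOT

A 6-joint arm with a two-finger parallel gripper is mounted at the origin on the work surface. World frame = base frame: x ahead of the robot, y to its left, z up, the work surface at z = 0. Lengths are in mm, angles in rad, forces in N, time in s.
With the tool pointing down it reaches from about 350 to 975 mm from the base axis. Payload 7.1 kg.
Tool frame: the origin (TCP) lies midway between the tips of the shut fingers; the grasp point (between the pads) lies 19 mm behind it (ctrl.hold_point_z is the distance from the TCP to the grasp point, in mm); x points along the fingers, y is the direction in which the jaws open and shut, and the axes are right-handed (so a half turn about x gives the same grasp; the last joint's range is limited). The gripper opens to 88 mm and grips with 3 to 60 N. Pads are 20 mm wide; open, the fingers measure 115 mm over their backs; the gripper's body (75 mm by 178 mm) begins 61 mm behind the grasp point.
Start: joints at [-1.15, 0.423, 1.63, -0, 1.089, -0.019], TCP at [266.114, -565.498, 186.775] pointing down, gripper open.
Joint ranges: [-3, 3], [-0.9, 2.11], [0.09, 2.58], [-1.31, 4.45], [0.11, 2.69], [-2.54, 2.54]. Speed limits (rad/s): [2.39, 2.39, 3.01, 3.14, 3.14, 3.14].

INTERFACE

Orientations are given as a rotation vector (axis times angle).
In Python, from workcell import ctrl, get_image, calibration gives the robot as it stands.
- The arm moves only by the tool move_arm, never from a script. Its argument "rows" is a list of rows, each a list of 5 numbers: the shift along the world's x, y, z in mm, then the turn about the world's z in rad, then the closure, from -1 (fully open) to 1 (shut). In form: [[tx, ty, tz, roll, jaw], ...]. A call has 1 to 12 rows; each row is the pose to reach, as a shift and turn from the pose measured when the call began; what a row does not reach only later rows make up. A row lasts 1/8 s, in which the tool goes at most 62.5 mm and 10.7 degrees, less where a joint would pass 70% of its speed; a pose out of reach is approached as far as the arm can. A call with a gripper value outside its range is refused whole. The fingers move at their own pace and stop on an object; the grip force is fixed at half the most. Time passes only in rows, so rows that repeat a pose let the fingers close. It gives the time, the measured TCP pose, the force and the opening at its end, in the units of the state.
- ctrl.get_obs(): the state, without advancing time (a new reading comes with each control period).
- get_image(name): name is "scene" or "side" or "wrist"; returns the picture (480x640x3 uint8, blue, green, red); there is no depth.
- calibration(name): a dict with "fx", "fy", "cx", "cy" (pixels), "view" (4x4, takes a point from world to camera coordinates); the wrist camera has in their place "T_tool_cam" (4x4, takes a point from camera to tool coordinates, whose origin is the TCP and whose axes are the tool frame's). Camera axes: x right, y up, looking along -z (the intrinsics and any distortion apply to the point x, -y, -z); pixel columns grow to the right and rows downward; lengths in mm; the calibration is good to about 2 mm. A picture is of the moment at which its call begins: read the wrist's pose just before it. calibration takes no time and is no camera call.
- ctrl.close_job(): hands the job in, once; it reports no verdict.
The state is a dict: "t": time; "qpos": joint angles; "qvel": joint speeds; "joint_torque": joint torques, N m; "ee_pos": TCP position; "orientation": TCP orientation; "ft_force": force on the tool from outside, world axes, zero at the start; "moment": the same for the moment, N m; "width": finger opening in mm.
Only numpy, scipy, OpenCV 4.12 (cv2) and the standard library are available. Lean on these libraries where they do the work, as an engineer would, in place of code of your own. Each camera call takes 0.05 s, during which the arm holds its last target.

TASK

Set the blue and the yellow slide box flat on the two empty marks of the white carrier (either box on either mark), so that all four boxes form a neat pinwheel layer round the post, and let go of them. Then take the carrier by the red grip block on top of its post, lift it straight up about 12 cm clear of the bench with the boxes still in place, keeping it level, and finish while holding it there, still and level, so that a colleague can wipe underneath; do not put it down. Leave the other things on the bench where they are.

Things in the scene. Friction and masses are not known exactly. Their poses are not given: they have to be found in the camera images.
- carrier: loose white square slab 164 x 164 x 14 mm with a steel post 18 mm thick in its middle, red grip block on top; origin under the slab's centre, x and y along its sides, z up. 0.3 kg empty, under 0.9 kg loaded and then nearly balanced about the post. Boxes on it reach 44 mm (lids) and 72 mm (grip bars) above the slab's underside; only friction holds them, with 6 mm gaps between neighbours.
- grip (a point): centre of the carrier's red grip block, 26 x 26 x 32 mm, on top of the post; 96 mm above the slab's underside (the block spans 80 to 112 mm). Axes as the carrier's, x and y square to the block's faces, z up.
- empty1 (a point): centre of one of the carrier's empty stations (a pale green 50 x 100 mm mark), on the slab's upper face, 14 mm above the slab's underside; its axes are the carrier's. A box here lies with its 100 mm length along the carrier's y axis (either way round), its centre point 29 mm above this point. In the carrier's frame it is at x +53, y +28 mm from the post's axis.
- empty2 (a point): centre of one of the carrier's empty stations (a pale green 50 x 100 mm mark), on the slab's upper face, 14 mm above the slab's underside; its axes are the carrier's. A box here lies with its 100 mm length along the carrier's y axis (either way round), its centre point 29 mm above this point. In the carrier's frame it is at x -53, y -28 mm from the post's axis.
- full1 (a point): centre of one of the carrier's already filled (box_grey1) stations (a pale green 50 x 100 mm mark), on the slab's upper face, 14 mm above the slab's underside; its axes are the carrier's. A box here lies with its 100 mm length along the carrier's x axis (either way round), its centre point 29 mm above this point. In the carrier's frame it is at x -28, y +53 mm from the post's axis.
- full2 (a point): centre of one of the carrier's already filled (box_grey2) stations (a pale green 50 x 100 mm mark), on the slab's upper face, 14 mm above the slab's underside; its axes are the carrier's. A box here lies with its 100 mm length along the carrier's x axis (either way round), its centre point 29 mm above this point. In the carrier's frame it is at x +28, y -53 mm from the post's axis.
- box_blue_mid (a point): slide box: black body 100 x 50 x 30 mm (own x, y, z), blue lid, on the middle of the lid a raised grip bar 40 x 14 x 28 mm (14 mm along y): 58 mm high in all; 0.07-0.13 kg, rigid. This point is its centre, 29 mm above its underside; x along its length, z up. Starts on the bench, to one side of the carrier.
- box_yellow_mid (a point): slide box: black body 100 x 50 x 30 mm (own x, y, z), yellow lid, on the middle of the lid a raised grip bar 40 x 14 x 28 mm (14 mm along y): 58 mm high in all; 0.07-0.13 kg, rigid. This point is its centre, 29 mm above its underside; x along its length, z up. Starts on the bench, on the other side of the carrier.
- box_grey1_mid (a point): slide box: black body 100 x 50 x 30 mm (own x, y, z), grey lid, on the middle of the lid a raised grip bar 40 x 14 x 28 mm (14 mm along y): 58 mm high in all; 0.07-0.13 kg, rigid. This point is its centre, 29 mm above its underside; x along its length, z up. Already on the carrier; stays there.
- box_grey2_mid (a point): slide box: black body 100 x 50 x 30 mm (own x, y, z), grey lid, on the middle of the lid a raised grip bar 40 x 14 x 28 mm (14 mm along y): 58 mm high in all; 0.07-0.13 kg, rigid. This point is its centre, 29 mm above its underside; x along its length, z up. Already on the carrier; stays there.
- dropper: bystander: small amber dropper bottle, 34 mm across, 75 mm high; origin at the centre of its underside
- jar: bystander: clear specimen jar with a white cap, 52 mm across, 60 mm high; origin at the centre of its underside
- dish: bystander: shallow steel bowl, 90 mm across, 25 mm high; origin at the centre of its underside
- flask: bystander: white plastic bottle with a blue cap, 60 mm across, 150 mm high; origin at the centre of its underside
- slipbox: bystander: cardboard box 75 x 50 x 30 mm; origin at the centre of its underside
There are look-alikes about, which are no part of the job. What is shaped like the part that bears box_grey2_mid but brown is not meant.

How it is judged:
By the outcome, as a careful person would: the job done as asked, in the order asked, and still so for the second after the job is handed in, while the arm keeps its last pose, push and grip.
It also fails if it takes over 72 s, if anything falls off the work surface, if the arm or the gripper's body presses on something with over 40 N, if the wrist force passes 120 N, or if a joint passes its speed limit or range.

## Working session

There is one attempt and no reset: what is moved stays moved. The work goes in short steps, Python scripts to look and compute and a tool call to move; the robot and the scene stay as the last step left them, time stands still between calls to the robot, and variables do not carry over. Pictures are saved under pics/ and viewed, and the job is handed in when it is done.

Besides the shell and the picture viewer there is one more tool, called after "Emit:" as name(argument=value, ...) on one line, values as JSON. move_arm: Moves the arm, as the interface text tells. Its arguments: {"type":"object","properties":{"rows":{"type":"array"}},"required":["rows"]}

```bash
mkdir -p pics; ls
cat > look.py <<'E'
import sys,cv2
from workcell import ctrl,get_image,calibration
for n in sys.argv[2:]:
    im=get_image(n); cv2.imwrite(f'pics/{sys.argv[1]}_{n}.png',im)
E
python3 look.py a scene side
python3 - <<'E'
from workcell import ctrl,calibration
for n in("scene","side","wrist"): print(n,calibration(n))
print(ctrl.get_obs())
E
```

```text
pics
scene {'fx': 623.5748412762944, 'fy': 623.5748412762944, 'cx': 322.0166110427423, 'cy': 227.8467035775151, 'view': array([[ 8.03294767e-02,  9.96715864e-01,  1.02303996e-02,
        -4.36677190e+01],
       [-8.49333119e-01,  6.30721204e-02,  5.24075529e-01,
         4.18257425e+02],
       [ 5.21709141e-01, -5.07877302e-02,  8.51610345e-01,
        -2.00310707e+03],
       [ 0.00000000e+00,  0.00000000e+00,  0.00000000e+00,
         1.00000000e+00]])}
side {'fx': 473.22454114261825, 'fy': 473.22454114261825, 'cx': 323.95588903098763, 'cy': 244.97418964640144, 'view': array([[-9.98111119e-01, -5.94478795e-02,  1.54965719e-02,
         5.48165926e+02],
       [ 5.55434099e-02, -7.65434367e-01,  6.41112440e-01,
        -7.40208418e+01],
       [-2.62511663e-02,  6.40762187e-01,  7.67290490e-01,
        -1.23402289e+03],
       [ 0.00000000e+00,  0.00000000e+00,  0.00000000e+00,
         1.00000000e+00]])}
wrist {'fx': 407.4487367400074, 'fy': 407.4487367400074, 'cx': 326.4673028540378, 'cy': 242.23547040136708, 'T_tool_cam': array([[ 3.15049778e-04,  2.76966543e-01, -9.60879511e-0
[... 230 characters left out ...]
00000e+00,  0.00000000e+00,
         1.00000000e+00]])}
{'t': 0.1, 'qpos': array([-1.14997477e+00,  4.23762965e-01,  1.63056388e+00, -7.96917404e-06,
        1.08859696e+00, -1.90003918e-02]), 'qvel': array([ 0.00105746, -0.0022305 , -0.00223659, -0.00133588, -0.00049765,
        0.00167625]), 'joint_torque': array([ 6.17489568e-04, -5.45617282e+01, -2.74328309e+01,  6.47186721e-02,
        1.88821717e-02, -4.51055939e-05]), 'ee_pos': array([ 265.91850004, -565.0296252 ,  186.09989273]), 'orientation': array([ 1.97809975,  0.4435429 , -1.97865229]), 'ft_force': array([ 0.55886651, -0.29493106, -0.22066952]), 'moment': array([-0.02380264, -0.0195089 ,  0.02292087]), 'width': 87.9027389654569}
```

View pics/a_scene.png

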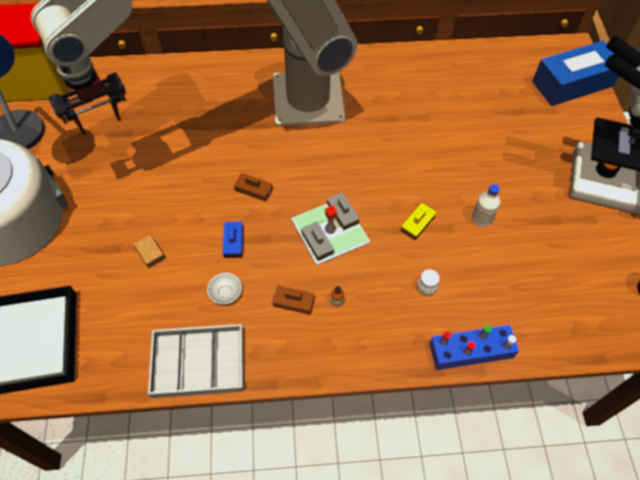

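View pics/a_side.png

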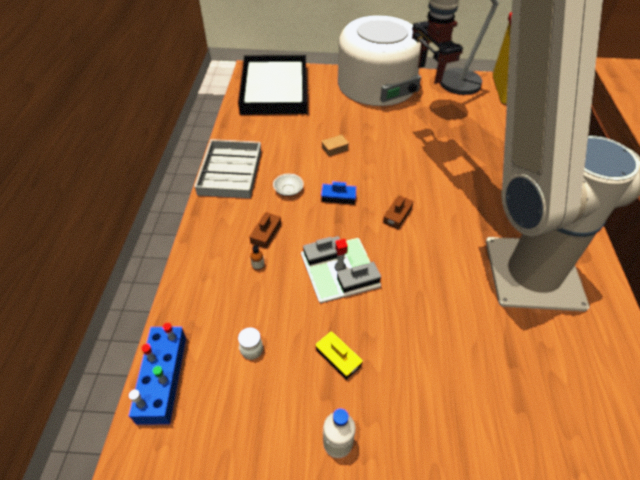

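The scene view shows these candidates:
- Blue slide box at (233,238) and yellow at (418,221).
- Brown look-alikes at (253,187) and (294,300), which are not meant.
- Carrier at (331,230) with two grey boxes on it.
- The blue tube rack at (475,347) is not a slide box.

I'll enlarge crops to confirm.

```bash
cat > h.py <<'E'
import numpy as np,cv2
from scipy.spatial.transform import Rotation as R
def cal(n,obs=None):
    from workcell import calibration
    c=calibration(n)
    if n=='wrist':
        T=np.eye(4);T[:3,:3]=R.from_rotvec(obs['orientation']).as_matrix();T[:3,3]=obs['ee_pos']
        V=np.linalg.inv(T@c['T_tool_cam'])
    else: V=c['view']
    return c,V
def ray(c,V,u,v,z):
    d=np.array([(u-c['cx'])/c['fx'],-(v-c['cy'])/c['fy'],-1.])
    Ci=np.linalg.inv(V); o=Ci[:3,3]; w=Ci[:3,:3]@d
    return o+w*(z-o[2])/w[2]
def proj(c,V,p):
    q=V[:3,:3]@np.asarray(p,float)+V[:3,3]
    return np.array([c['cx']+c['fx']*q[0]/-q[2], c['cy']-c['fy']*q[1]/-q[2]])
def crop(fn,x,y,w,h,s,out):
    im=cv2.imread(fn)[y:y+h,x:x+w]; cv2.imwrite(out,cv2.resize(im,None,fx=s,fy=s,interpolation=cv2.INTER_CUBIC))
E
python3 - <<'E'
from h import *
crop('pics/a_scene.png',210,180,250,100,3.2,'pics/a1.png')
crop('pics/a_side.png',290,170,110,220,2.7,'pics/a2.png')
for n,pts in (('scene',[(233,238,44),(418,221,44),(331,212,112),(253,187,44)]),('side',[(339,193,44),(339,354,44),(342,243,112)])):
    c,V=cal(n)
    for u,v,z in pts: print(n,u,v,ray(c,V,u,v,z).round())
E
```

```text
scene 233 238 [ 534. -240.   44.]
scene 418 221 [517. 266.  44.]
scene 331 212 [514.  25. 112.]
scene 253 187 [ 370. -182.   44.]
side 339 193 [ 520. -216.   44.]
side 339 354 [500. 286.  44.]
side 342 243 [506.  28. 112.]
```

View pics/a1.png

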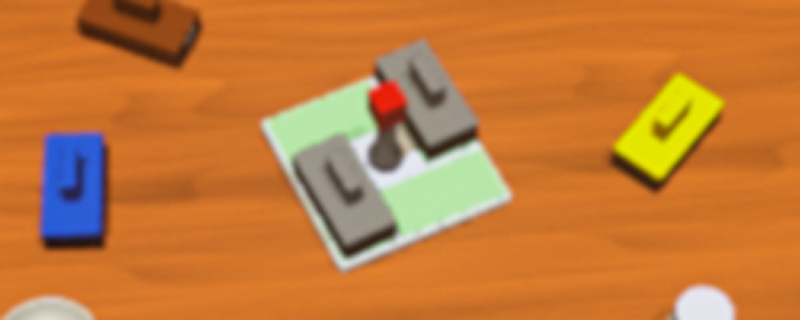

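View pics/a2.png

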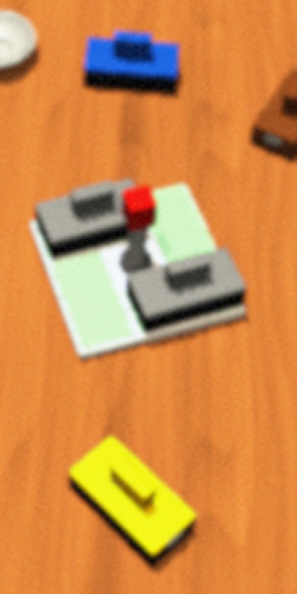

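Run:
```python
from h import *
c,V=cal('scene')
for x,y,z in [(262,122,14),(511,197,14),(343,269,14),(74,187,30),(668,128,30),(388,88,112)]: print('scene',ray(c,V,x/3.2+210,y/3.2+180,z).round())
c,V=cal('side')
for x,y,z in [(32,225,14),(84,355,14),(245,316,14),(187,185,14),(132,63,30),(132,496,30),(139,193,112)]: print('side',ray(c,V,x/2.7+290,y/2.7+170,z).round())
```

```text
scene [463. -78.  14.]
scene [555. 130.  14.]
scene [614. -19.  14.]
scene [ 527. -241.   30.]
scene [506. 272.  30.]
scene [500.  27. 112.]
side [608. -12.  14.]
side [548. 134.  14.]
side [403.  81.  14.]
side [458. -75.  14.]
side [ 520. -229.   30.]
side [500. 279.  30.]
side [507.  23. 112.]
```

Run:
```python
from h import *
from workcell import ctrl
o=ctrl.get_obs();print(R.from_rotvec(o['orientation']).as_matrix().round(3))
```

```text
[[-0.001  0.426 -0.905]
 [ 0.001 -0.905 -0.426]
 [-1.    -0.001 -0.   ]]
```

Emit:
move_arm(rows=[[30, 40, 60, 0, -1], [60, 80, 60, 0, -1], [90, 120, 60, 0, -1], [120, 160, 60, 0, -1], [150, 200, 60, 0, -1], [180, 240, 60, 0, -1], [205, 280, 60, 0, -1], [225, 310, 60, 0, -1], [235, 330, 60, 0, -1], [235, 330, 60, 0, -1]])

```text
t: 1.35
ee_pos: [501.2, -233.8, 245.7]
orientation: [1.976, 0.446, -1.978]
ft_force: [0.0, -0.2, 0.5]
width: 87.7
```

```bash
python3 look.py b wrist
python3 - <<'E'
from h import *
from workcell import ctrl
o=ctrl.get_obs();print(o['ee_pos'],o['t'],o['qpos']);print(R.from_rotvec(o['orientation']).as_matrix().round(3))
E
```

```text
[ 500.77427518 -234.66799317  245.78832225] 1.4 [-4.60107877e-01  2.52876818e-01  1.73251099e+00  6.40101432e-04
  1.15789648e+00  6.69136766e-01]
[[-0.001  0.427 -0.904]
 [ 0.001 -0.904 -0.427]
 [-1.    -0.002  0.001]]
```

View pics/b_wrist.png

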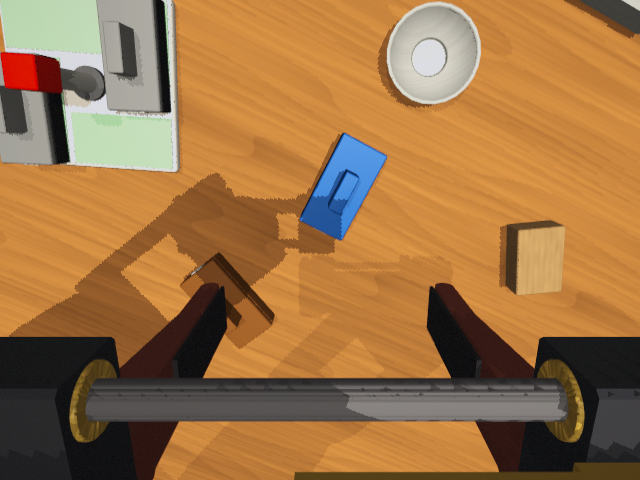

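The wrist view shows the blue box lid at (343,186) and the carrier partly visible at top left. The brown box at (230,300) is not wanted.

Run:
```python
from h import *
crop('pics/b_wrist.png',285,120,120,130,4.5,'pics/b1.png')
```

```text
(no output)
```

View pics/b1.png

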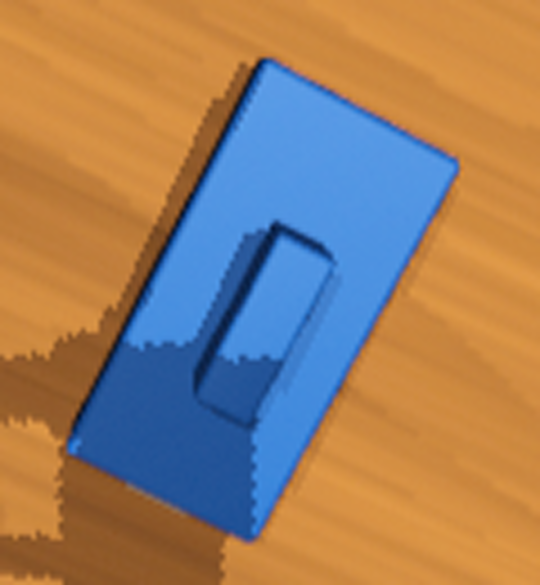

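Run:
```python
from h import *
from workcell import ctrl
o=ctrl.get_obs();c,V=cal('wrist',o)
P=np.array([ray(c,V,285+x/4.5,120+y/4.5,30)[:2] for x,y in[(268,62),(458,163),(252,538),(74,448)]])
print(P.round(1),P.mean(0)); e=P-np.roll(P,-1,0);print(np.linalg.norm(e,axis=1),np.degrees(np.arctan2(e[:,1],e[:,0])))
P=np.array([ray(c,V,285+x/4.5,120+y/4.5,58)[:2] for x,y in[(282,232),(333,260),(250,420),(197,388)]])
print(P.round(1),P.mean(0)); e=P-np.roll(P,-1,0);print(np.linalg.norm(e,axis=1),np.degrees(np.arctan2(e[:,1],e[:,0])))
# carrier corners visible
for u,v in [(175,0),(178,171),(72,165)]: print(ray(c,V,u,v,14))
```

```text
[[ 569.5 -221.6]
 [ 568.  -269.1]
 [ 470.8 -265.4]
 [ 472.7 -218.8]] [ 520.27587273 -243.71624274]
[47.55401158 97.25202606 46.70507111 96.82712193] [ 88.22370198  -2.14293667 -92.29544756 178.35893742]
[[ 540.  -237.9]
 [ 539.3 -250.2]
 [ 501.1 -249.3]
 [ 502.5 -236. ]] [ 520.71663208 -243.36512045]
[12.24145468 38.23355918 13.35846153 37.49147654] [ 86.91166316  -1.24079718 -96.18851337 177.11827415]
[610.64348933 -25.26655637  14.        ]
[461.19242437 -81.14195155  14.        ]
[419.8103944  20.9856075  14.       ]
```

Blue's lid measures about 97 x 47 mm, centred near (520.5, -243.5) with yaw about -2°, which fits the given sizes. I'll move above it next.

Emit:
move_arm(rows=[[10, -4, -40, -0.17, -1], [20, -9, -90, -0.34, -1], [20, -9, -140, -0.475, -1], [20, -9, -160, -0.475, -1], [20, -9, -160, -0.475, -1], [20, -9, -160, -0.475, -1]])

```text
t: 2.15
ee_pos: [521.2, -244.7, 86.8]
orientation: [-2.204, 0.037, 2.203]
ft_force: [-0.6, -0.3, 0.4]
width: 87.6
```

```bash
python3 look.py c wrist
python3 - <<'E'
from h import *
from workcell import ctrl
o=ctrl.get_obs();print(o['ee_pos'],o['t'],o['qpos']);m=R.from_rotvec(o['orientation']).as_matrix();print(np.degrees(np.arctan2(m[1,1],m[0,1])))
E
```

```text
[ 521.48546713 -244.61286436   87.12083969] 2.2 [-4.59993928e-01  4.84307500e-01  1.80673502e+00  1.63013676e-03
  8.49561784e-01  1.14393477e+00]
-91.9599551601393
```

View pics/c_wrist.png

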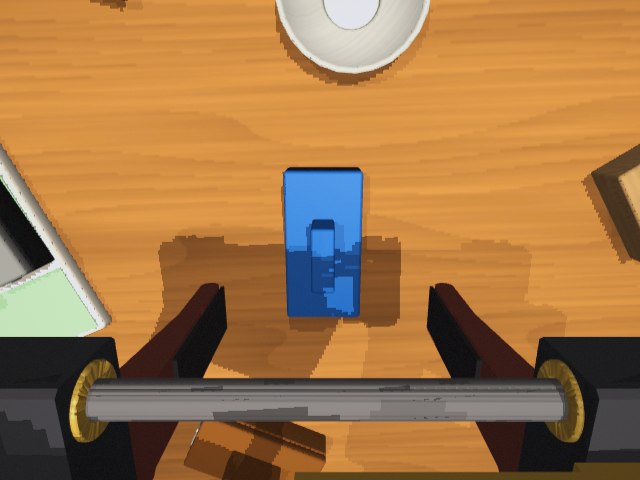

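The box lines up with the jaws: lid at (284..362, 170..317).

Run:
```python
from h import *
from workcell import ctrl
o=ctrl.get_obs();c,V=cal('wrist',o)
P=np.array([ray(c,V,x,y,30)[:2] for x,y in[(284,172),(362,172),(359.5,316.5),(288,316.5)]]);print(P,P.mean(0))
P=np.array([ray(c,V,x,y,58)[:2] for x,y in[(311,229),(335,229),(334,293),(312,293)]]);print(P,P.mean(0))
```

```text
[[ 570.61675304 -219.74227762]
 [ 568.9525475  -268.22405689]
 [ 470.34720194 -265.47853511]
 [ 472.01557073 -216.26484496]] [ 520.4830183  -242.42742865]
[[ 540.55040795 -236.25526985]
 [ 540.07847895 -250.06702007]
 [ 500.35555088 -248.32538813]
 [ 500.80581939 -235.07279777]] [ 520.44756429 -242.43011895]
```

Emit:
move_arm(rows=[[-1, 2, -25, 0, -1], [-1, 2, -45, 0, -1], [-1, 2, -53, 0, -1], [-1, 2, -53, 0, -1], [-1, 2, -53, 0, 1], [-1, 2, -53, 0, 1], [-1, 2, -53, 0, 1], [-1, 2, -53, 0, 1], [-1, 2, -53, 0, 1], [-1, 2, -53, 0, 1]])

```text
t: 3.45
ee_pos: [520.5, -242.6, 34.1]
orientation: [-2.205, 0.037, 2.202]
ft_force: [-0.2, 0.4, 0.1]
width: 31.4
```

Emit:
move_arm(rows=[[0, 0, 0, 0, 1], [0, 0, 0, 0, 1], [0, 0, 0, 0, 1], [0, 0, 0, 0, 1]])

```text
t: 3.95
ee_pos: [520.4, -242.6, 34.1]
orientation: [-2.205, 0.037, 2.202]
ft_force: [-0.6, 0.1, -0.9]
width: 0.3
```

The jaws closed to 0.3 mm, so they missed the bar. I'll look.

```bash
python3 look.py d wrist side
python3 - <<'E'
from h import *
crop('pics/d_side.png',270,120,160,120,5,'pics/d1.png')
E
```

```text
(no output)
```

View pics/d_wrist.png

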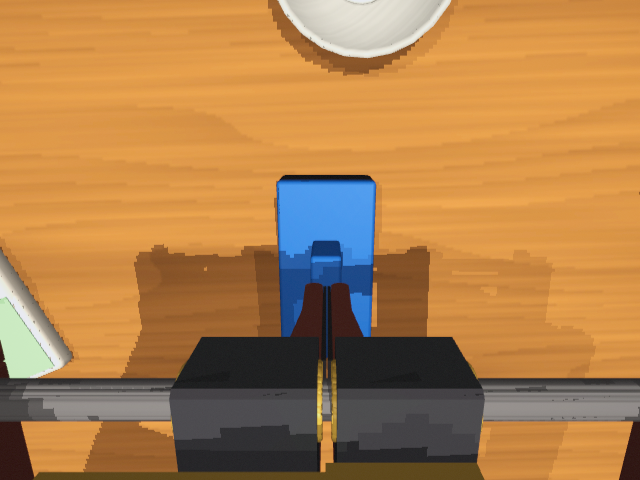

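View pics/d1.png

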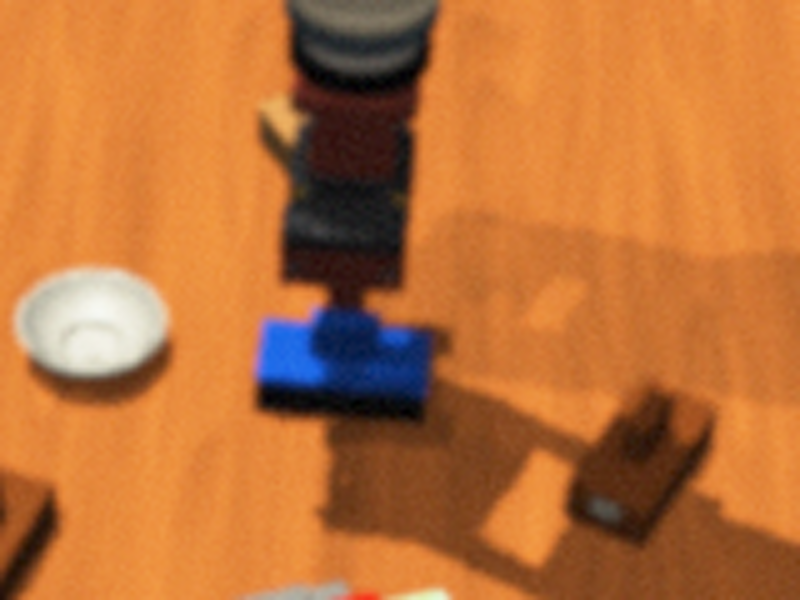

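```bash
python3 - <<'E'
from h import *
from workcell import ctrl
o=ctrl.get_obs();c,V=cal('wrist',o);e=o['ee_pos']
print(o['width'],o['ee_pos'],ctrl.hold_point_z,proj(c,V,e),proj(c,V,e+[0,0,19]),proj(c,V,e+[0,0,24]))
for n in ('side','scene'):
  c,V=cal(n);print(n,proj(c,V,e),proj(c,V,e+[0,0,24]))
# lid size at assumed plane
c,V=cal('wrist',o)
for z in (30,): print(ray(c,V,277,182,z),ray(c,V,376,182,z))
for z in (58,): print(ray(c,V,311,257,z),ray(c,V,341,257,z))
E
python3 - <<'E'
from h import *
crop('pics/d_wrist.png',250,160,150,190,3.1,'pics/d2.png')
E
```

```text
0.42431771216029446 [ 520.4612173  -242.5837384    34.07794405] 18.700000000000003 [326.60237266 277.72935667] [326.56873877 292.11332559] [326.55880587 296.3612564 ]
side [338.95257933 189.15642516] [339.28540507 183.04021598]
scene [232.25734462 235.67843871] [231.25036511 231.07720004]
[ 570.39460188 -219.66499839   30.        ] [ 568.7121124  -268.75818931   30.        ]
[ 539.83044746 -236.23675217   58.        ] [ 539.3706428  -249.74169233   58.        ]
```

View pics/d2.png

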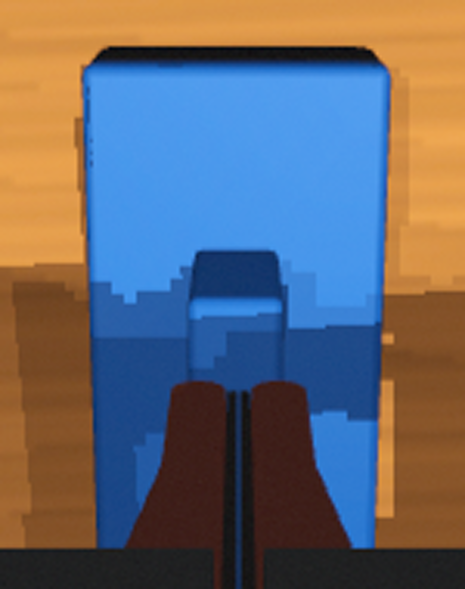

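Run:
```python
from h import *
from workcell import ctrl
o=ctrl.get_obs();c,V=cal('wrist',o);e=o['ee_pos'];m=R.from_rotvec(o['orientation']).as_matrix()
for h in (0,10,19,25,30,35):
  print(h,[proj(c,V,e+m@np.array([-h,0,w])).round(0) for w in(-10,0,10)], [proj(c,V,e+m@np.array([-h,y,-10])).round(0)[0] for y in(-8,8)])
print(o['joint_torque'],o['ft_force'])
```

```text
0 [array([327., 259.]), array([327., 278.]), array([327., 296.])] [np.float64(311.0), np.float64(342.0)]
10 [array([327., 266.]), array([327., 285.]), array([327., 304.])] [np.float64(310.0), np.float64(343.0)]
19 [array([327., 272.]), array([327., 292.]), array([327., 311.])] [np.float64(310.0), np.float64(344.0)]
25 [array([327., 277.]), array([327., 297.]), array([327., 317.])] [np.float64(309.0), np.float64(344.0)]
30 [array([327., 281.]), array([327., 302.]), array([327., 322.])] [np.float64(309.0), np.float64(345.0)]
35 [array([327., 285.]), array([327., 307.]), array([327., 327.])] [np.float64(308.0), np.float64(345.0)]
[ 1.14277733e-03 -5.42880249e+01 -1.90421873e+01  3.29972478e-02
 -6.34210347e-02 -1.77300841e-07] [-0.41532195  0.25813934 -0.37421084]
```

The shut tips sit just above the bar: side-view tip at about (339,181), against a projected TCP at (339,189). So the physical fingertips are roughly 25–35 mm above the reported TCP. I'll open, lower by 22 mm and try again, keeping an eye on force and opening.

Emit:
move_arm(rows=[[0, 0, 0, 0, -1], [0, 0, 0, 0, -1], [0, 0, 0, 0, -1], [0, 0, 0, 0, -1], [0, 0, 0, 0, -1], [0, 0, 0, 0, -1], [0, 0, 0, 0, -1], [0, 0, 0, 0, -1], [0, 0, -10, 0, -1], [0, 0, -18, 0, -1], [0, 0, -22, 0, -1], [0, 0, -22, 0, -1]])

```text
t: 5.55
ee_pos: [520.1, -242.4, 11.4]
orientation: [-2.204, 0.036, 2.203]
ft_force: [-0.6, -0.0, 0.4]
width: 87.7
```

```bash
python3 look.py e wrist side
python3 - <<'E'
from h import *
crop('pics/e_side.png',270,120,160,120,5,'pics/e1.png')
E
```

```text
(no output)
```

View pics/e_wrist.png

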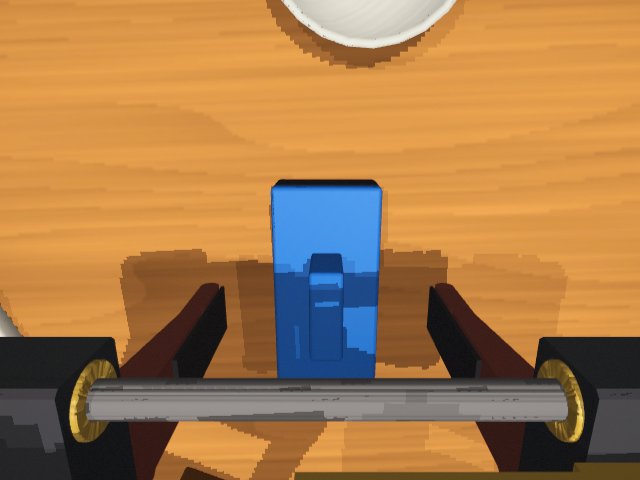

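View pics/e1.png

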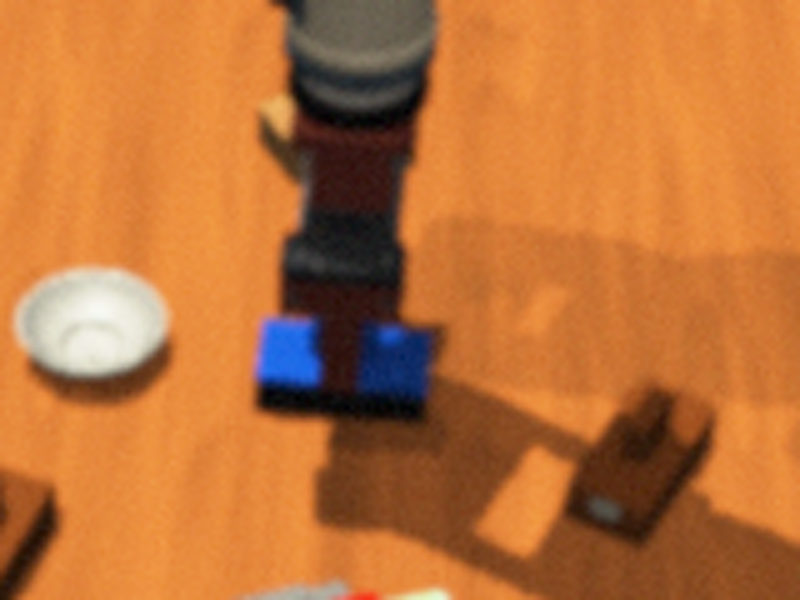

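Run:
```python
from h import *
c,V=cal('side')
for z in (0,10,20,30,40,50): print(z,proj(c,V,[520,-198,z]).round(1),proj(c,V,[520,-186,z]).round(1))
```

```text
0 [338.  208.3] [337.9 211.3]
10 [338.2 205.9] [338.  208.9]
20 [338.3 203.5] [338.1 206.4]
30 [338.4 201. ] [338.3 204. ]
40 [338.6 198.5] [338.4 201.5]
50 [338.7 195.9] [338.6 198.9]
```

The tips are about 29 mm above the reported TCP, so they are at z of about 40, beside the bar. I'll lower 4 mm more and close.

Emit:
move_arm(rows=[[0, 0, -4, 0, -1], [0, 0, -4, 0, 1], [0, 0, -4, 0, 1], [0, 0, -4, 0, 1], [0, 0, -4, 0, 1], [0, 0, -4, 0, 1], [0, 0, -4, 0, 1], [0, 0, -4, 0, 1], [0, 0, -4, 0, 1], [0, 0, -4, 0, 1], [0, 0, -4, 0, 1]])

```text
t: 7.02
ee_pos: [520.5, -242.6, 8.0]
orientation: [-2.205, 0.037, 2.202]
ft_force: [0.4, 0.4, -0.8]
width: 13.8
```

Gripped at 13.8 mm. Next I'll lift, turn, and look at the carrier.

Emit:
move_arm(rows=[[0, 0, 40, 0, 1], [0, 0, 90, 0, 1], [5, 10, 140, 0.18, 1], [10, 25, 190, 0.36, 1], [15, 40, 190, 0.54, 1], [20, 55, 190, 0.72, 1], [25, 70, 190, 0.9, 1], [30, 85, 190, 1.08, 1], [35, 100, 190, 1.26, 1], [35, 115, 190, 1.44, 1], [35, 130, 190, 1.62, 1], [35, 130, 190, 1.8, 1]])

```text
t: 8.52
ee_pos: [555.1, -111.6, 197.8]
orientation: [1.059, 1.3, -1.059]
ft_force: [0.6, -0.1, -1.6]
width: 13.8
```

Emit:
move_arm(rows=[[0, 0, 0, 0.17, 1], [0, 0, 0, 0.172, 1], [0, 0, 0, 0.172, 1]])

```text
t: 8.9
ee_pos: [555.0, -111.6, 197.7]
orientation: [0.932, 1.364, -0.933]
ft_force: [0.4, -0.6, -1.1]
width: 13.7
```

```bash
cat > st.py <<'E'
from h import *
from workcell import ctrl
o=ctrl.get_obs();m=R.from_rotvec(o['orientation']).as_matrix();print('t',o['t'],'pos',o['ee_pos'].round(1),'jawyaw',np.degrees(np.arctan2(m[1,1],m[0,1])).round(2),'F',o['ft_force'].round(1),'w',round(o['width'],1),'q',o['qpos'].round(2))
E
python3 look.py f wrist; python3 st.py
```

```text
t 8.95 pos [ 555.  -111.6  197.7] jawyaw 21.27 F [-0.6  0.3 -0.5] w 13.7 q [-0.22  0.33  1.75  0.    1.07 -0.59]
```

View pics/f_wrist.png

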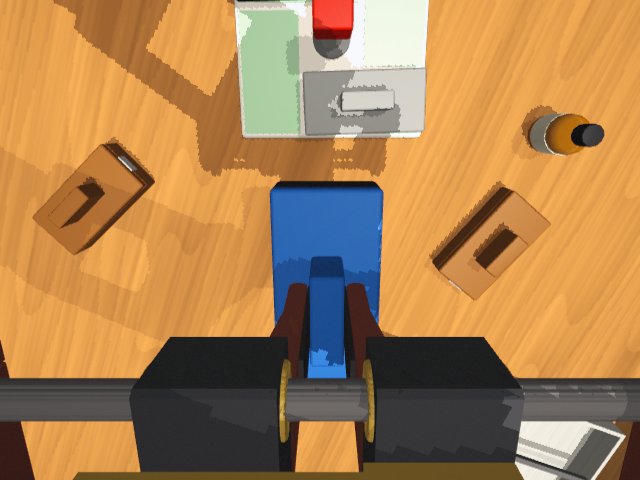

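The carrier shows at the top of the image, only partly in view. I'll move closer.

Emit:
move_arm(rows=[[-13, 35, 15, 0, 1], [-27, 70, 30, 0, 1], [-35, 90, 40, 0, 1], [-35, 90, 40, 0, 1], [-35, 90, 40, 0, 1]])

```text
t: 9.57
ee_pos: [520.3, -22.1, 237.5]
orientation: [0.932, 1.364, -0.932]
ft_force: [-0.1, 0.2, -0.9]
width: 13.8
```

```bash
python3 look.py g wrist; python3 st.py;python3 - <<'E'
from h import *
crop('pics/g_wrist.png',180,0,320,240,2.5,'pics/g1.png')
E
```

```text
t 9.625 pos [520.2 -22.3 237.3] jawyaw 21.23 F [ 0.6 -1.3 -1.3] w 13.8 q [-0.07  0.21  1.81  0.    1.12 -0.44]
```

View pics/g1.png

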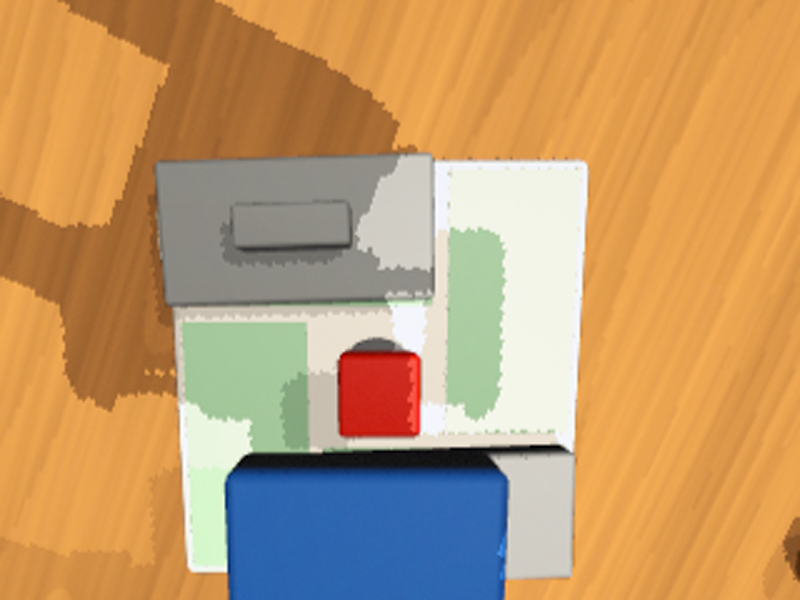

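Run:
```python
from h import *
from workcell import ctrl
o=ctrl.get_obs();c,V=cal('wrist',o)
def q(pts,z,name):
    P=np.array([ray(c,V,180+x/2.5,y/2.5,z)[:2] for x,y in pts]); e=np.roll(P,-1,0)-P
    print(name,P.mean(0).round(1),'len',np.linalg.norm(e,axis=1).round(1),'ang',np.degrees(np.arctan2(e[:,1],e[:,0])).round(1)); return P
q([(339,353),(419,352),(420,437),(338,437)],112,'grip')
g=q([(157,162),(433,154),(433,298),(169,304)],44,'grey1')
q([(231,204),(350,200),(351,247),(234,249)],72,'grey1bar')
s=q([(587,162),(190,570)],14,'slabdiag')
q([(587,162),(574,440)],14,'rightedge');q([(176,312),(190,570)],14,'leftedge')
q([(440,162),(585,162)],14,'topedge')
cen=s.mean(0)
for p in (26,): pass
a=np.radians(np.degrees(np.arctan2(*(s[0]-s[1])[::-1]))-45);print('yaw from diag',np.degrees(a))
for yaw in(19.5,20,21):
  a=np.radians(yaw);M=np.array([[np.cos(a),-np.sin(a)],[np.sin(a),np.cos(a)]])
  print(yaw,'e1',cen+M@[53,28],'e2',cen+M@[-53,-28],'full1',cen+M@[-28,53])
```

```text
grip [505.7  26.8] len [24.7 26.1 25.9 25.8] ang [  21.9  -67.3 -158.8  110.1]
grey1 [459.5  66.1] len [98.2 49.  97.4 48.5] ang [  22.7  -67.7 -157.5  113.2]
grey1bar [459.3  65.7] len [39.8 14.8 39.5 14.2] ang [  23.   -67.7 -157.9  113.2]
slabdiag [506.2  26.8] len [226.7 226.7] ang [-113.6   66.4]
rightedge [571.1  81.6] len [105.8 105.8] ang [-68.3 111.7]
leftedge [441.5 -27.9] len [105.8 105.8] ang [-68.5 111.5]
topedge [524.9 120.4] len [55.5 55.5] ang [  21.2 -158.8]
yaw from diag 21.437788652849637
19.5 e1 [546.82187113  70.91227098] e2 [465.59505719 -17.2591796 ] full1 [462.12273887  67.43995266]
20 e1 [546.43560905  71.26500667] e2 [465.98131927 -17.61191528] full1 [461.77000318  67.05369058]
21 e1 [545.65392418  71.96029896] e2 [466.76300414 -18.30720757] full1 [461.07471089  66.27200571]
```

Run:
```python
from h import *
from workcell import ctrl
o=ctrl.get_obs();c,V=cal('wrist',o);e=o['ee_pos'];m=R.from_rotvec(o['orientation']).as_matrix()
for h in (70,80,90,100,109,120):
  print(h,[proj(c,V,e+m@np.array([-h,0,w])).round(0)[1] for w in(-37,-30,-20,-10)], (proj(c,V,e+m@np.array([-h,57.5,-15]))-proj(c,V,e+m@np.array([-h,-57.5,-15]))).round(0)[0])
```

```text
70 [np.float64(247.0), np.float64(268.0), np.float64(295.0), np.float64(322.0)] 334.0
80 [np.float64(257.0), np.float64(278.0), np.float64(308.0), np.float64(336.0)] 359.0
90 [np.float64(268.0), np.float64(291.0), np.float64(323.0), np.float64(353.0)] 387.0
100 [np.float64(281.0), np.float64(306.0), np.float64(340.0), np.float64(372.0)] 421.0
109 [np.float64(295.0), np.float64(322.0), np.float64(358.0), np.float64(393.0)] 456.0
120 [np.float64(316.0), np.float64(345.0), np.float64(385.0), np.float64(423.0)] 508.0
```

The carrier comes out centred at (506,26.8) with yaw 21.4°. The grip block, the slab diagonal and grey1 all agree. empty2 is then at about (467,-18.6) and empty1 at about (545,72.2). I'll take blue over empty2.

Emit:
move_arm(rows=[[-30, 2, 0, 0, 1], [-53, 4, 0, 0.003, 1], [-53, 4, -50, 0.003, 1], [-53, 4, -100, 0.003, 1], [-53, 4, -150, 0.003, 1], [-53, 4, -185, 0.003, 1], [-53, 4, -197, 0.003, 1], [-53, 4, -197, 0.003, 1], [-53, 4, -197, 0.003, 1]])

```text
t: 10.75
ee_pos: [468.4, -18.5, 41.4]
orientation: [0.93, 1.363, -0.93]
ft_force: [-0.3, -0.0, -0.9]
width: 13.7
```

```bash
python3 look.py i wrist scene; python3 st.py;python3 - <<'E'
from h import *
crop('pics/i_scene.png',270,170,130,110,5.5,'pics/i1.png')
E
```

```text
t 10.85 pos [468.4 -18.4  41.6] jawyaw 21.39 F [ 0.1 -0.9 -1.5] w 13.5 q [-0.07  0.44  2.06  0.    0.64 -0.44]
```

View pics/i_wrist.png

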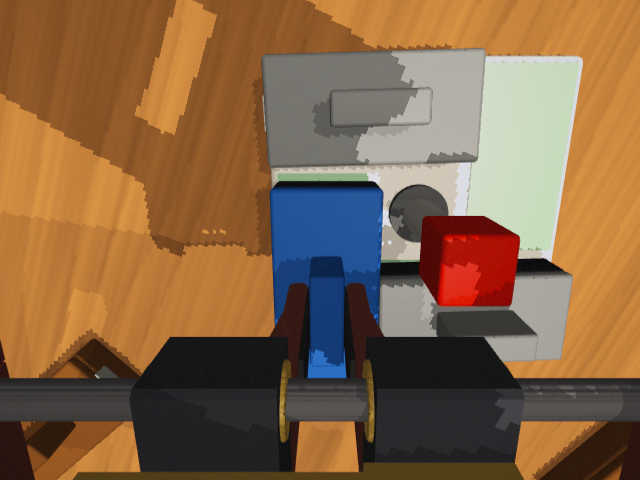

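View pics/i1.png

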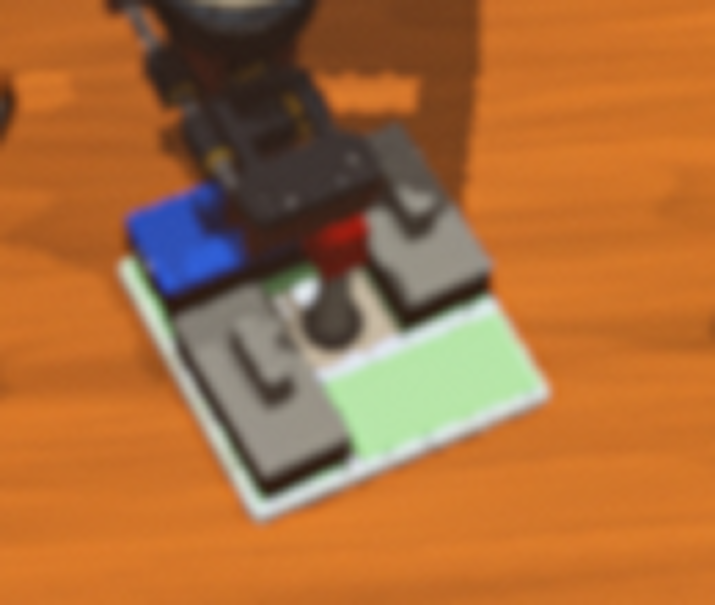

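Run:
```python
from h import *
from workcell import ctrl
o=ctrl.get_obs();c,V=cal('wrist',o)
C=np.array([506,26.8]);a=np.radians(21.4);M=np.array([[np.cos(a),np.sin(a)],[-np.sin(a),np.cos(a)]])
def L(u,v,z): return (M@(ray(c,V,u,v,z)[:2]-C)).round(1)
zl=o['ee_pos'][2]-8+30
print('blue far lid corners',L(272,187,zl),L(382,187,zl))
print('grey1',L(264,57,44),L(484,49,44),L(478,160,44),L(270,166,44)); print('slab',L(581,57,14)); print('grey2',L(571,273,44),L(562,359,44),L(381,275,44))
print('tcp',M@(o['ee_pos'][:2]-C))
```

```text
blue far lid corners [-74.7  21.5] [-27.   21.5]
grey1 [-78.7  76.3] [18.3 79.5] [20.6 31.4] [-77.9  28.6]
slab [78.9 80.6]
grey2 [ 74.1 -25.5] [ 77.4 -75.5] [-23.2 -26.6]
tcp [-51.52578848 -28.3861122 ]
```

Emit:
move_arm(rows=[[-1.5, -0.5, -8, 0, 1], [-1.5, -0.5, -15, 0, 1], [-1.5, -0.5, -18.5, 0, 1], [-1.5, -0.5, -18.5, 0, 1], [-1.5, -0.5, -18.5, 0, 1]])

```text
t: 11.48
ee_pos: [466.9, -18.9, 23.0]
orientation: [0.93, 1.363, -0.929]
ft_force: [-0.5, 0.0, -1.5]
width: 13.7
```

```bash
python3 st.py
```

```text
t 11.475 pos [466.9 -18.9  23. ] jawyaw 21.39 F [-0.5  0.  -1.5] w 13.7 q [-0.07  0.48  2.07  0.    0.6  -0.44]
```

Emit:
move_arm(rows=[[0, 0, -1, 0, 1], [0, 0, -1.3, 0, 1], [0, 0, -1.3, 0, 1]])

```text
t: 11.85
ee_pos: [467.0, -19.0, 21.9]
orientation: [0.93, 1.363, -0.929]
ft_force: [-1.6, -0.1, 1.7]
width: 13.7
```

```bash
python3 st.py
```

```text
t 11.85 pos [467.  -19.   21.9] jawyaw 21.4 F [-1.6 -0.1  1.7] w 13.7 q [-0.07  0.48  2.07  0.    0.6  -0.44]
```

The force has risen to +1.7 N, so the box has touched down. I'll release to about 40 mm and lift straight up.

Emit:
move_arm(rows=[[0, 0, 0, 0, 0.6], [0, 0, 0, 0, 0.1], [0, 0, 0, 0, 0.1], [0, 0, 0, 0, 0.1], [0, 0, 0, 0, 0.1], [0, 0, 20, 0, 0.1], [0, 0, 60, 0, 0.1], [0, 0, 110, 0, 0.1], [0, 0, 170, 0, -0.5], [0, 0, 220, 0, -1], [0, 0, 220, 0, -1]])

```text
t: 13.22
ee_pos: [469.6, -19.1, 245.9]
orientation: [0.933, 1.356, -0.925]
ft_force: [0.3, 0.2, -0.2]
width: 66.1
```

```bash
python3 look.py k wrist; python3 st.py
```

```text
t 13.275 pos [468.  -19.  243.5] jawyaw 21.4 F [-0.3 -1.   0.2] w 69.9 q [-0.07  0.12  1.91  0.    1.11 -0.44]
```

View pics/k_wrist.png

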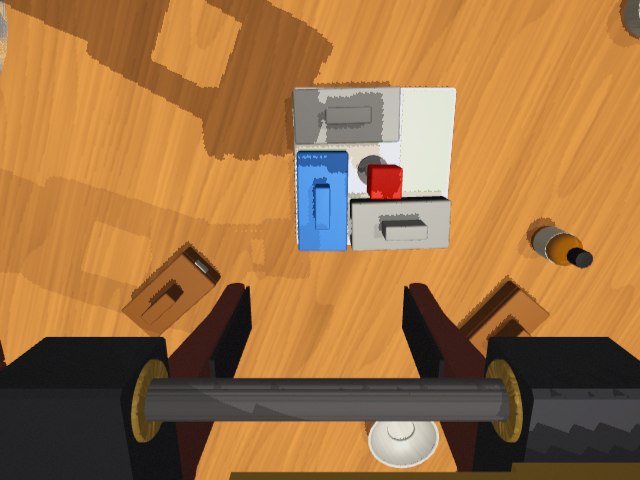

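Blue is placed neatly at (322,200). Next I'll go to yellow.

Emit:
move_arm(rows=[[18, 52, 0, 0, -1], [36, 104, 0, 0, -1], [54, 156, 0, 0, -1], [66, 195, 0, 0, -1], [72, 210, 0, 0, -1], [72, 210, 0, 0, -1], [72, 210, 0, 0, -1]])

```text
t: 14.15
ee_pos: [539.3, 189.7, 242.8]
orientation: [0.931, 1.36, -0.929]
ft_force: [0.3, -0.5, -0.6]
width: 87.6
```

```bash
python3 look.py l wrist; python3 st.py
```

```text
t 14.2 pos [539.5 189.6 243.1] jawyaw 21.33 F [-0.7 -0.2  0.5] w 87.7 q [ 0.32  0.28  1.7  -0.    1.16 -0.05]
```

View pics/l_wrist.png

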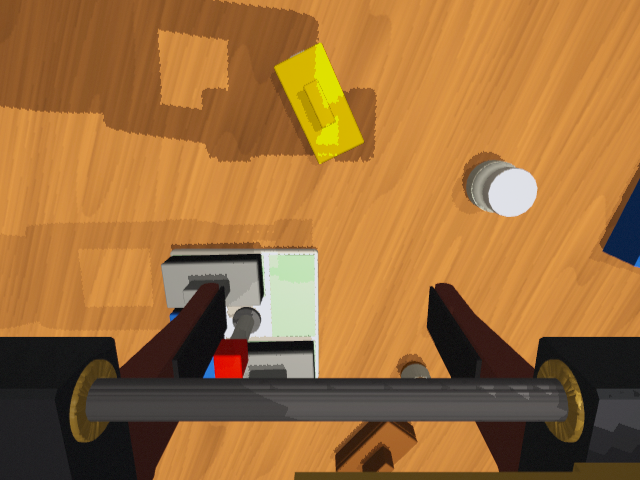

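Run:
```python
from h import *
from workcell import ctrl
o=ctrl.get_obs();c,V=cal('wrist',o)
P=np.array([ray(c,V,x,y,30)[:2] for x,y in[(275,67),(322,43),(363,142),(319,163)]]);e=np.roll(P,-1,0)-P
print(P.mean(0),np.linalg.norm(e,axis=1),np.degrees(np.arctan2(e[:,1],e[:,0])))
```

```text
[501.06694406 274.8087694 ] [48.50696181 97.18818847 47.81310891 97.31588188] [  46.28035748  -44.40113061 -133.55969932  136.00840173]
```

Emit:
move_arm(rows=[[-15, 30, -20, 0.15, -1], [-30, 62, -60, 0.3, -1], [-38, 85, -110, 0.43, -1], [-38, 85, -150, 0.43, -1], [-38, 85, -163, 0.43, -1], [-38, 85, -163, 0.43, -1], [-38, 85, -163, 0.43, -1]])

```text
t: 15.08
ee_pos: [502.9, 274.6, 81.8]
orientation: [0.605, 1.481, -0.598]
ft_force: [-0.2, 0.2, 0.0]
width: 87.9
```

```bash
python3 look.py m wrist; python3 st.py; python3 -c "
from h import *
c,V=cal('scene');print(ray(c,V,484,222,0))
crop('pics/m_wrist.png',230,120,200,220,2.7,'pics/m1.png')"
```

```text
t 15.125 pos [502.9 274.8  81.9] jawyaw 45.92 F [ 0.2 -0.5  0.2] w 87.9 q [ 0.48  0.49  1.82 -0.    0.83 -0.32]
[507.32059772 462.1146369    0.        ]
```

View pics/m1.png

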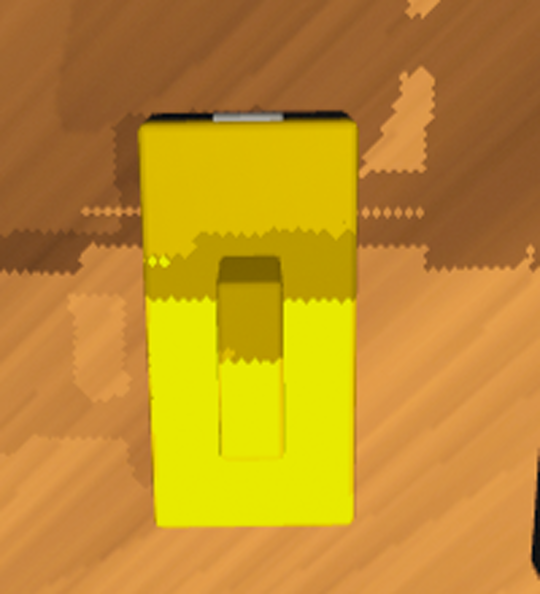

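Run:
```python
from h import *
from workcell import ctrl
o=ctrl.get_obs();c,V=cal('wrist',o)
for z,pts in((30,[(140,124),(357,124),(353,524),(158,525)]),(58,[(217,283),(283,283),(283,457),(221,457)])):
  P=np.array([ray(c,V,230+x/2.7,120+y/2.7,z)[:2] for x,y in pts]);e=np.roll(P,-1,0)-P
  print(P.mean(0),np.linalg.norm(e,axis=1),np.degrees(np.arctan2(e[:,1],e[:,0])))
```

```text
[500.43432173 275.3461019 ] [48.72073335 98.6769158  48.67676208 98.82814533] [  45.86775095  -43.27044235 -133.95501459  136.7538692 ]
[500.24038466 275.20416755] [13.70635664 38.95363308 13.48937709 38.94062064] [  45.81367469  -43.76787476 -134.25089848  136.55154998]
```

Emit:
move_arm(rows=[[-2.5, 0.5, -30, 0.005, -1], [-2.5, 0.5, -55, 0.005, -1], [-2.5, 0.5, -70, 0.005, -1], [-2.5, 0.5, -74, 0.005, -1], [-2.5, 0.5, -74, 0.005, -1], [-2.5, 0.5, -74, 0.005, 1], [-2.5, 0.5, -74, 0.005, 1], [-2.5, 0.5, -74, 0.005, 1], [-2.5, 0.5, -74, 0.005, 1], [-2.5, 0.5, -74, 0.005, 1], [-2.5, 0.5, -74, 0.005, 1], [-2.5, 0.5, -74, 0.005, 1]])

```text
t: 16.62
ee_pos: [500.4, 275.3, 7.9]
orientation: [0.601, 1.482, -0.594]
ft_force: [-0.8, 0.2, -0.2]
width: 21.1
```

Emit:
move_arm(rows=[[0, 0, 0, 0, 1], [0, 0, 0, 0, 1], [0, 0, 0, 0, 1]])

```text
t: 17.0
ee_pos: [500.2, 275.2, 7.8]
orientation: [0.601, 1.482, -0.594]
ft_force: [0.1, 0.2, -0.4]
width: 13.9
```

```bash
python3 st.py
```

```text
t 17.0 pos [500.2 275.2   7.8] jawyaw 46.2 F [ 0.1  0.2 -0.4] w 13.9 q [ 0.48  0.6   1.85 -0.    0.69 -0.32]
```

Emit:
move_arm(rows=[[0, 0, 40, 0, 1], [0, 0, 90, 0, 1], [5, -20, 140, -0.1, 1], [12, -60, 180, -0.2, 1], [22, -105, 200, -0.3, 1], [32, -150, 210, -0.4, 1], [45, -190, 210, -0.433, 1], [53, -225, 210, -0.433, 1], [53, -245, 210, -0.433, 1], [53, -245, 210, -0.433, 1], [53, -245, 210, -0.433, 1]])

```text
t: 18.38
ee_pos: [552.9, 31.0, 217.7]
orientation: [0.932, 1.358, -0.926]
ft_force: [0.6, 0.5, -1.1]
width: 13.8
```

```bash
python3 look.py n wrist; python3 st.py; python3 -c "
from h import *
crop('pics/n_wrist.png',150,0,320,240,2.5,'pics/n1.png')"
```

```text
t 18.425 pos [553.   31.2 217.7] jawyaw 21.45 F [ 0.  -0.5 -0.6] w 13.5 q [ 0.04  0.28  1.76 -0.    1.09 -0.34]
```

View pics/n1.png

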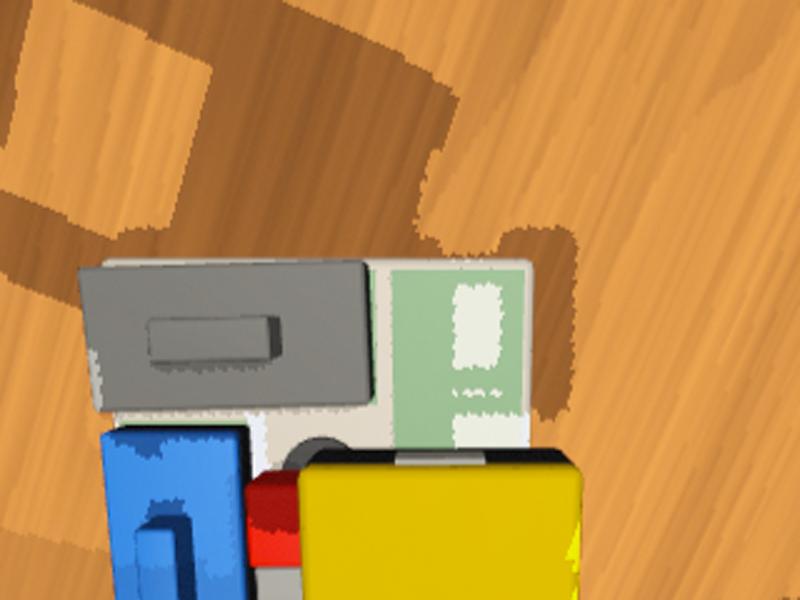

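Run:
```python
from h import *
from workcell import ctrl
o=ctrl.get_obs();c,V=cal('wrist',o)
C=np.array([506,26.8]);a=np.radians(21.4);M=np.array([[np.cos(a),np.sin(a)],[-np.sin(a),np.cos(a)]])
def L(x,y,z): return (M@(ray(c,V,150+x/2.5,y/2.5,z)[:2]-C)).round(1)
print('slab',L(532,261,14),L(530,440,14),'mark',L(392,270,14),L(524,270,14),L(393,440,14))
print('grey1',L(79,268,44),L(368,261,44),L(370,402,44),L(97,410,44)); print('blue',L(102,433,44),L(247,430,44),L(253,590,44),L(114,590,44))
print('tgt',C+M.T@[53,28])
```

```text
slab [81.  80.7] [81.9 14.1] mark [28.6 77.5] [78.1 77.5] [28.1 14.1]
grey1 [-78.6  77. ] [21.5 79.4] [21.3 31.3] [-76.9  28.5]
blue [-75.8  20.3] [-23.4  21.4] [-24.3 -38.6] [-76.7 -38.6]
tgt [545.12940828  72.20803241]
```

The carrier hasn't moved: the mark spans local x 28 to 78 and y up to 78. I'll descend over empty1.

Emit:
move_arm(rows=[[-4, 20, 0, 0, 1], [-8, 41, 0, 0, 1], [-8, 41, -45, 0, 1], [-8, 41, -95, 0, 1], [-8, 41, -140, 0, 1], [-8, 41, -170, 0, 1], [-8, 41, -177, 0, 1], [-8, 41, -177, 0, 1], [-8, 41, -177, 0, 1]])

```text
t: 19.55
ee_pos: [546.2, 72.6, 42.1]
orientation: [0.932, 1.356, -0.924]
ft_force: [0.8, -0.2, -0.6]
width: 13.5
```

```bash
python3 look.py o wrist; python3 st.py
```

```text
t 19.6 pos [546.1  72.5  42.2] jawyaw 21.46 F [ 0.6 -0.3 -0.7] w 13.6 q [ 0.11  0.52  1.89 -0.    0.72 -0.26]
```

View pics/o_wrist.png

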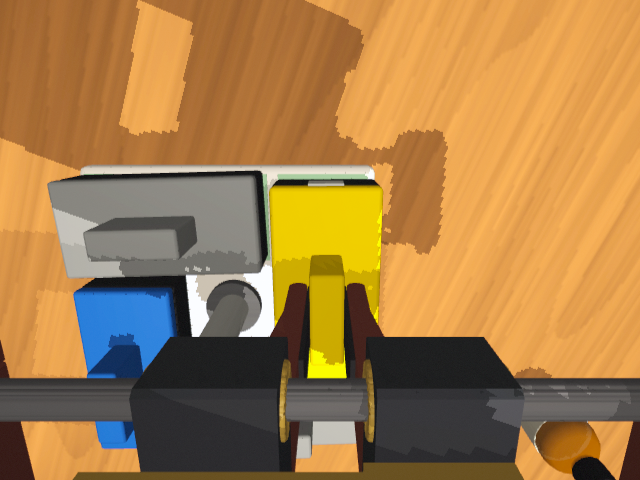

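Run:
```python
from h import *
from workcell import ctrl
o=ctrl.get_obs();c,V=cal('wrist',o)
C=np.array([506,26.8]);a=np.radians(21.4);M=np.array([[np.cos(a),np.sin(a)],[-np.sin(a),np.cos(a)]])
def L(x,y,z): return (M@(ray(c,V,x,y,z)[:2]-C)).round(1)
zl=o['ee_pos'][2]-8+30
print('yellow',L(271,187,zl),L(382,187,zl)); print('slab',L(374,168,14),'grey1',L(50,183,44),L(261,172,44),L(265,268,44),L(68,277,44),'blue',L(75,292,44),L(175,289,44))
print(M@(o['ee_pos'][:2]-C))
```

```text
yellow [30.2 77.9] [78.3 77.9]
slab [80.8 80.8] grey1 [-78.   76.8] [23.2 82.1] [23.1 33.4] [-77.8  28.8] blue [-75.7  20.5] [-23.9  22. ]
[54.03216546 27.93346534]
```

Emit:
move_arm(rows=[[-0.7, -0.3, -8, 0, 1], [-0.7, -0.3, -15, 0, 1], [-0.7, -0.3, -19, 0, 1], [-0.7, -0.3, -20.3, 0, 1], [-0.7, -0.3, -20.3, 0, 1], [-0.7, -0.3, -20.3, 0, 1]])

```text
t: 20.35
ee_pos: [545.5, 72.2, 21.8]
orientation: [0.932, 1.356, -0.924]
ft_force: [0.7, -0.4, -0.8]
width: 13.7
```

```bash
python3 st.py
```

```text
t 20.35 pos [545.5  72.2  21.8] jawyaw 21.46 F [ 0.7 -0.4 -0.8] w 13.7 q [ 0.11  0.56  1.89 -0.    0.68 -0.26]
```

Emit:
move_arm(rows=[[0, 0, -0.5, 0, 1], [0, 0, -0.8, 0, 1], [0, 0, -0.8, 0, 1]])

```text
t: 20.72
ee_pos: [545.5, 72.2, 21.6]
orientation: [0.932, 1.356, -0.924]
ft_force: [-1.8, -0.2, 6.6]
width: 14.0
```

```bash
python3 st.py
```

```text
t 20.725 pos [545.5  72.2  21.6] jawyaw 21.46 F [-1.8 -0.2  6.6] w 14.0 q [ 0.11  0.56  1.89 -0.    0.68 -0.26]
```

Contact at 6.6 N. I'll release, lift, and back off to inspect the layer.

Emit:
move_arm(rows=[[0, 0, 0, 0, 0.6], [0, 0, 0, 0, 0.1], [0, 0, 0, 0, 0.1], [0, 0, 0, 0, 0.1], [0, 0, 0, 0, 0.1], [0, 0, 20, 0, 0.1], [0, 0, 60, 0, 0.1], [-5, -30, 110, 0, 0.1], [-10, -70, 170, 0, -0.5], [-20, -105, 220, 0, -1], [-25, -125, 220, 0, -1], [-25, -125, 220, 0, -1]])

```text
t: 22.22
ee_pos: [520.6, -54.1, 242.7]
orientation: [0.935, 1.353, -0.925]
ft_force: [0.4, 0.3, 0.2]
width: 75.8
```

Emit:
move_arm(rows=[[0, 0, 0, 0, -1], [0, 0, 0, 0, -1], [0, 0, 0, 0, -1]])

```text
t: 22.6
ee_pos: [520.5, -53.3, 242.0]
orientation: [0.934, 1.355, -0.924]
ft_force: [-0.7, 0.7, 0.9]
width: 88.2
```

```bash
python3 look.py p wrist; python3 st.py; python3 -c "
from h import *
crop('pics/p_wrist.png',190,0,266,200,3,'pics/p1.png')"
```

```text
t 22.65 pos [520.5 -53.4 242.1] jawyaw 21.37 F [-0.2 -0.   0.1] w 87.9 q [-0.13  0.2   1.81  0.    1.12 -0.5 ]
```

View pics/p_wrist.png

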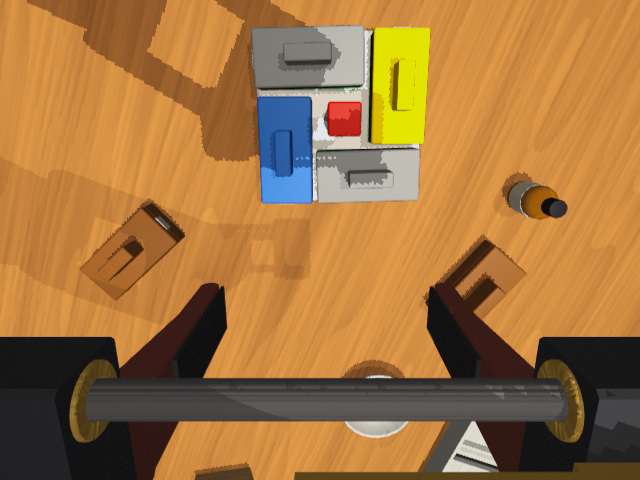

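View pics/p1.png

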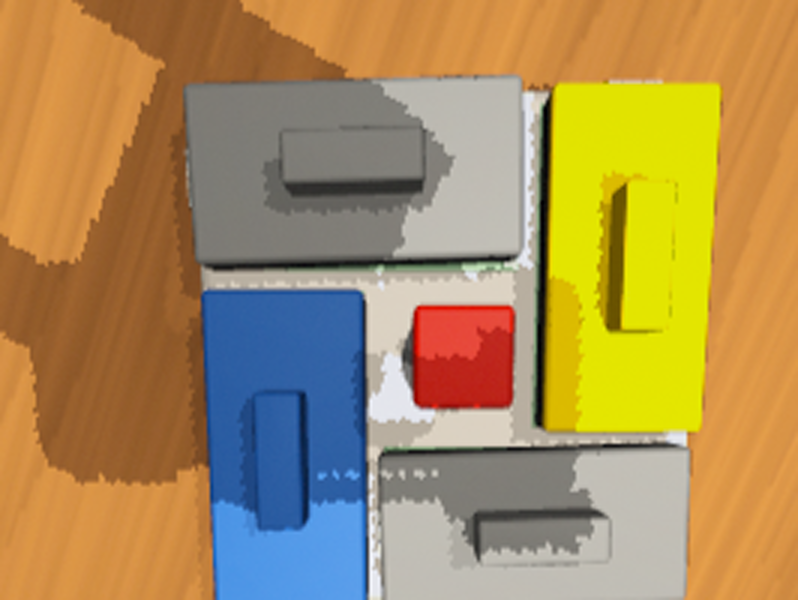

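Run:
```python
from h import *
from workcell import ctrl
o=ctrl.get_obs();c,V=cal('wrist',o)
C=np.array([506,26.8]);a=np.radians(21.4);M=np.array([[np.cos(a),np.sin(a)],[-np.sin(a),np.cos(a)]])
def L(p,z): return M@(ray(c,V,190+p[0]/3,p[1]/3,z)[:2]-C)
f=lambda u,v:((u-190)*3,v*3)
for n,z,pts in (('grey1',44,[(186,87),(520,77),(522,259),(199,264)]),('yellow',44,[(553,86),(720,85),(702,431),(543,430)]),('blue',44,[(202,292),(364,292),f(312,201.5),f(264.5,203)]),('grey2',44,[(380,453),(688,447),f(418.5,199.5),f(318,202)]),('grip',112,[(415,307),(514,307),(514,408),(412,408)]),
 ('g1bar',72,[(281,130),(423,128),(424,180),(286,183)]),('ybar',72,[(627,181),(676,181),(670,330),(622,330)]),('bbar',72,[(255,392),(305,392),(306,526),(260,528)])):
    P=np.array([L(p,z) for p in pts]);e=np.roll(P,-1,0)-P
    print(n,P.mean(0).round(1),'len',np.linalg.norm(e,axis=1).round(1),'ang',np.degrees(np.arctan2(e[:,1],e[:,0])).round(1));
```

```text
grey1 [-29.   52.7] len [97.8 49.9 98.1 48.6] ang [   1.6  -87.9 -179.2   91.7]
yellow [53.6 27.3] len [49.1 98.8 50.3 98.1] ang [  0.4 -89.3 179.6  90. ]
blue [-51.5 -29.4] len [49.5 96.7 46.8 98.2] ang [  -0.   -90.2 -178.3   91.4]
grey2 [ 26.9 -52.4] len [97.7 48.6 99.  49.1] ang [   1.   -87.3 -178.7   91.1]
grip [-0.  -0.6] len [25.2 24.9 26.5 24.9] ang [ -0.  -88.7 179.9  88.2]
g1bar [-29.   53.3] len [39.  13.2 38.3 13.4] ang [   0.8  -88.7 -178.8   94.2]
ybar [54.  27.1] len [13.7 39.5 13.8 39.4] ang [  0.  -89.  180.   90.7]
bbar [-51.4 -29.1] len [14.5 38.7 13.8 39.3] ang [-1.000e-01 -9.100e+01 -1.776e+02  9.010e+01]
```

The layer checks out: all four boxes are within about 1.5 mm of their stations and parallel within about 1°. The red grip block is at local (0,-0.6). I'll move over the grip and descend so the tips end at z of about 82, above the bars (72 mm).

Emit:
move_arm(rows=[[-7, 40, 0, 0, -1], [-14.5, 80, 0, 0, -1], [-14.5, 80, -40, 0, -1], [-14.5, 80, -85, 0, -1], [-14.5, 80, -130, 0, -1], [-14.5, 80, -165, 0, -1], [-14.5, 80, -172, 0, -1], [-14.5, 80, -172, 0, -1], [-14.5, 80, -172, 0, -1]])

```text
t: 23.78
ee_pos: [507.2, 26.7, 71.5]
orientation: [0.935, 1.353, -0.923]
ft_force: [0.8, -0.3, -0.2]
width: 87.6
```

```bash
python3 look.py q wrist side; python3 st.py; python3 -c "
from h import *
crop('pics/q_side.png',270,170,160,140,4.2,'pics/q1.png')"
```

```text
t 23.875 pos [507.1  26.6  71.4] jawyaw 21.37 F [ 0.2 -0.4  0.3] w 88.0 q [ 0.03  0.42  1.97  0.    0.73 -0.34]
```

View pics/q_wrist.png

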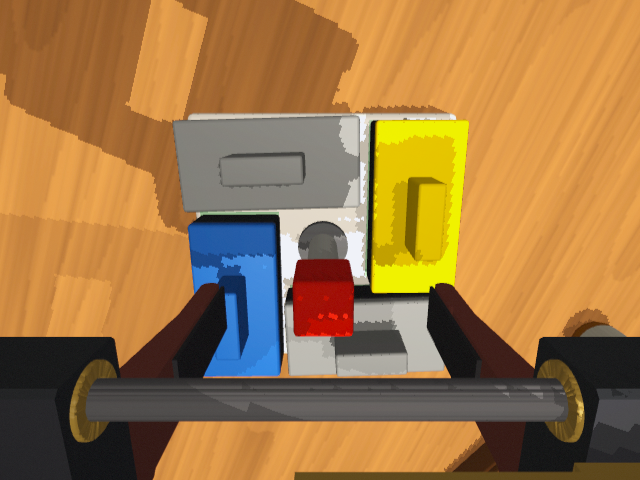

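View pics/q1.png

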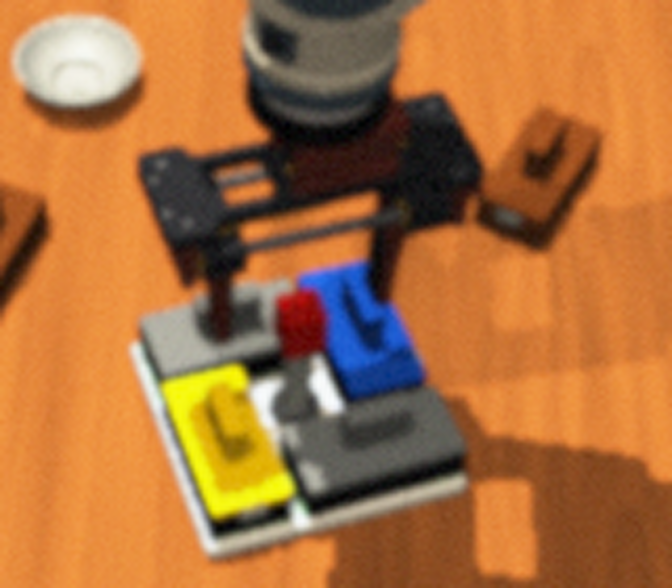

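Run:
```python
from h import *
from workcell import ctrl
c,V=cal('side')
for z in (70,80,90,100,110): print(z,proj(c,V,[552,44,z]).round(1),proj(c,V,[461,8.5,z]).round(1))
o=ctrl.get_obs();c,V=cal('wrist',o)
P=np.array([ray(c,V,u,v,112)[:2] for u,v in[(293,262),(353,262),(352,307),(298,307)]]);print(P,P.mean(0))
```

```text
70 [322.2 258. ] [359.3 249. ]
80 [322.3 255.5] [359.6 246.4]
90 [322.3 252.9] [359.9 243.9]
100 [322.4 250.3] [360.2 241.2]
110 [322.4 247.7] [360.5 238.6]
[[486.2340936   42.2461644 ]
 [509.10081993  51.07835021]
 [516.37284467  32.32928246]
 [495.07980641  24.14222851]] [501.69689115  37.44900639]
```

The tips are at about z 100 now (side view (323,250)), consistent with the 28–29 mm offset. I'll descend 18 mm and close.

Emit:
move_arm(rows=[[-1, 0, -10, 0, -1], [-1, 0, -18, 0, -1], [-1, 0, -18, 0, -1], [-1, 0, -18, 0, 1], [-1, 0, -18, 0, 1], [-1, 0, -18, 0, 1], [-1, 0, -18, 0, 1], [-1, 0, -18, 0, 1], [-1, 0, -18, 0, 1], [-1, 0, -18, 0, 1], [-1, 0, -18, 0, 1], [-1, 0, -18, 0, 1]])

```text
t: 25.38
ee_pos: [506.0, 26.6, 53.5]
orientation: [0.935, 1.353, -0.923]
ft_force: [0.5, -0.8, 1.7]
width: 25.5
```

```bash
python3 st.py
```

```text
t 25.375 pos [506.   26.6  53.5] jawyaw 21.38 F [ 0.5 -0.8  1.7] w 25.5 q [ 0.03  0.45  1.98 -0.    0.69 -0.34]
```

Gripped at 25.5 mm. I'll lift slowly in small steps.

Emit:
move_arm(rows=[[0, 0, 0, 0, 1], [0, 0, 0, 0, 1], [0, 0, 1, 0, 1], [0, 0, 3, 0, 1], [0, 0, 6, 0, 1], [0, 0, 10, 0, 1], [0, 0, 14, 0, 1], [0, 0, 18, 0, 1], [0, 0, 21, 0, 1], [0, 0, 23, 0, 1], [0, 0, 24, 0, 1], [0, 0, 24, 0, 1]])

```text
t: 26.88
ee_pos: [506.0, 26.6, 77.5]
orientation: [0.935, 1.353, -0.923]
ft_force: [0.8, -0.9, -8.2]
width: 26.0
```

```bash
python3 st.py; python3 look.py r wrist side; python3 -c "
from h import *
crop('pics/r_side.png',270,170,160,140,4.2,'pics/r1.png')"
```

```text
t 26.875 pos [506.   26.6  77.5] jawyaw 21.38 F [ 0.8 -0.9 -8.2] w 26.0 q [ 0.03  0.41  1.97 -0.    0.75 -0.34]
```

View pics/r_wrist.png

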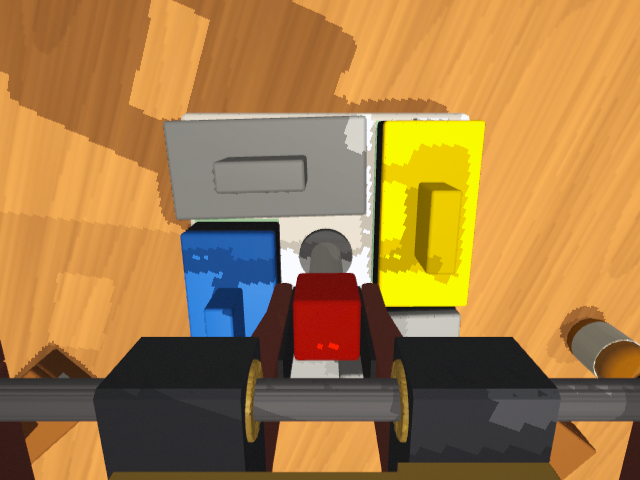

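View pics/r1.png

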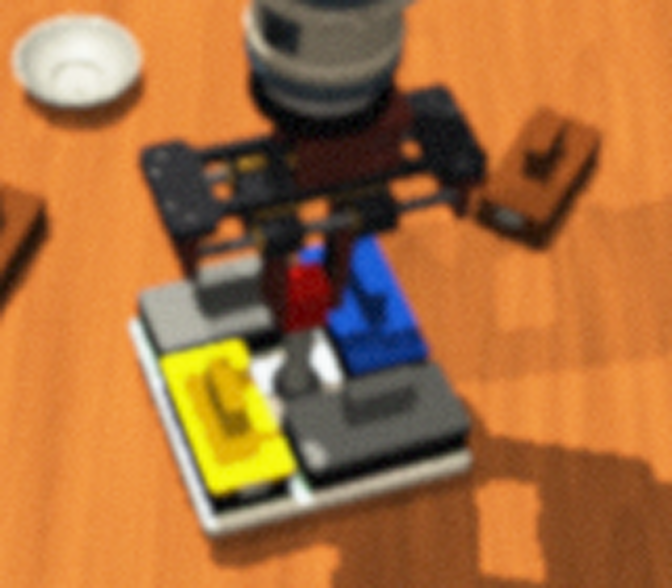

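The load reads 8.2 N, about 0.8 kg. The carrier is clear of the bench and level, and the boxes are in place. I'll continue lifting.

Emit:
move_arm(rows=[[0, 0, 2, 0, 1], [0, 0, 6, 0, 1], [0, 0, 12, 0, 1], [0, 0, 20, 0, 1], [0, 0, 28, 0, 1], [0, 0, 36, 0, 1], [0, 0, 44, 0, 1], [0, 0, 50, 0, 1], [0, 0, 54, 0, 1], [0, 0, 56, 0, 1], [0, 0, 57, 0, 1], [0, 0, 57, 0, 1]])

```text
t: 28.48
ee_pos: [505.8, 26.6, 134.2]
orientation: [0.934, 1.353, -0.923]
ft_force: [0.2, 0.1, -7.9]
width: 26.1
```

Emit:
move_arm(rows=[[0, 0, 2, 0, 1], [0, 0, 6, 0, 1], [0, 0, 12, 0, 1], [0, 0, 19, 0, 1], [0, 0, 26, 0, 1], [0, 0, 32, 0, 1], [0, 0, 36, 0, 1], [0, 0, 38, 0, 1], [0, 0, 39, 0, 1], [0, 0, 39, 0, 1], [0, 0, 39, 0, 1], [0, 0, 39, 0, 1]])

```text
t: 29.98
ee_pos: [505.7, 26.6, 173.1]
orientation: [0.934, 1.353, -0.923]
ft_force: [-0.1, -0.2, -7.8]
width: 25.7
```

```bash
python3 st.py; python3 look.py s wrist side scene; python3 -c "
from h import *
crop('pics/s_side.png',270,150,160,140,4.2,'pics/s1.png')
crop('pics/s_scene.png',270,140,130,120,5,'pics/s2.png')"
```

```text
t 29.975 pos [505.7  26.6 173.1] jawyaw 21.37 F [-0.1 -0.2 -7.8] w 25.7 q [ 0.03  0.26  1.91 -0.    0.96 -0.34]
```

View pics/s_wrist.png

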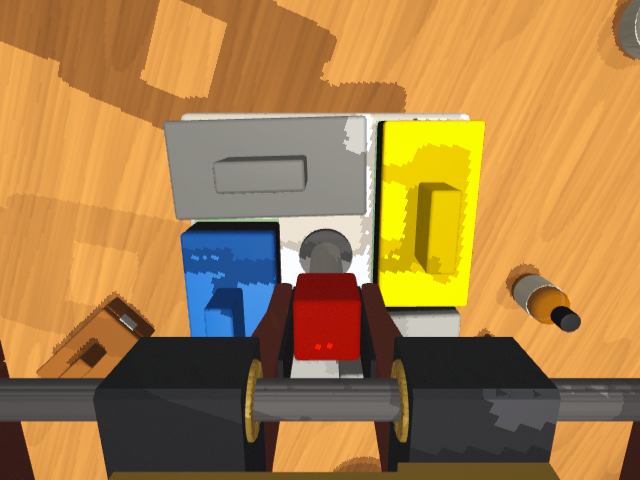

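View pics/s1.png

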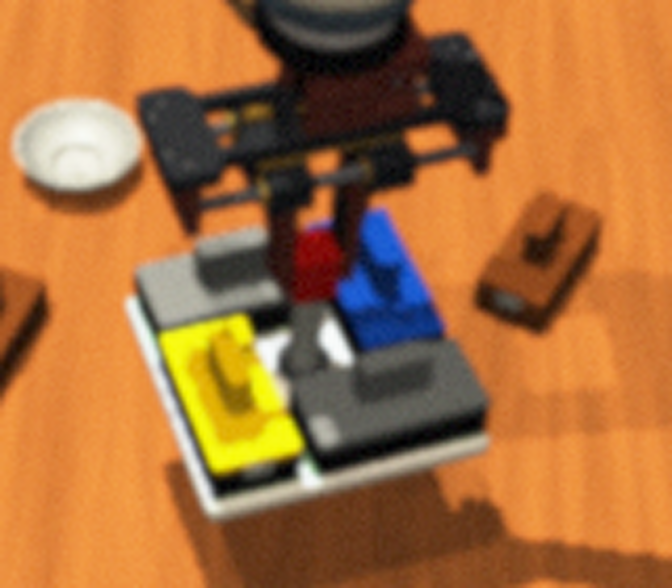

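View pics/s2.png

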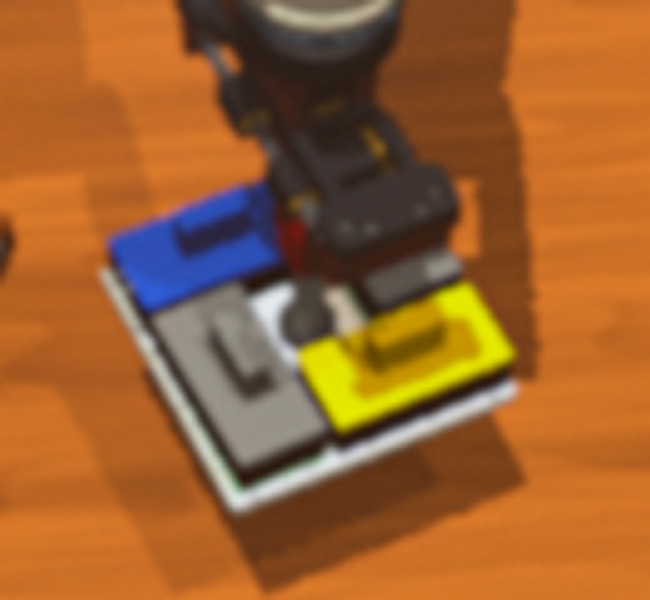

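Between the two lifted wrist views the boxes and carrier haven't moved (yellow lid corner at (485,122) in both). The lift is 119.6 mm, with force steady at 7.8 N. I'll hold briefly and hand in.

Emit:
move_arm(rows=[[0, 0, 0, 0, 1], [0, 0, 0, 0, 1], [0, 0, 0, 0, 1]])

```text
t: 30.5
ee_pos: [505.7, 26.6, 173.2]
orientation: [0.934, 1.353, -0.923]
ft_force: [0.0, 0.1, -7.0]
width: 25.8
```

```bash
python3 st.py; python3 -c "
from workcell import ctrl
print(ctrl.get_obs()['qvel'].round(4), ctrl.close_job())"
```

```text
t 30.5 pos [505.7  26.6 173.2] jawyaw 21.38 F [ 0.   0.1 -7. ] w 25.8 q [ 0.03  0.26  1.91 -0.    0.96 -0.34]
the job is handed in; nothing more can be done
[-0.0013 -0.0007 -0.0006 -0.0005 -0.0016  0.0007] None
```

The job is handed in at 30.5 s. I set blue on empty2 and yellow on empty1, let go of both, then took the carrier by the red block. It is held still about 120 mm above the bench.

- **Last checks:** Before the lift, all four boxes measured within about 1.5 mm of their stations and within about 2° of parallel. During the lift the wrist views showed no shift or tilt. I judged level by eye from the wrist, side and scene views. The load was steady at 7–8 N and the arm was at rest.
- **What disagreed:** The real fingertips sit about 29 mm above the reported TCP, so my first grasp of blue closed on air just above its bar. Nothing was disturbed, and I corrected for the offset in every later grasp. I did not touch any of the other things on the bench.

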